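Clear the crimping bench into the stepped rack

TASK

Put the grease tin and the crimping die that were left on the bench away in the blue stepped rack, each in the tier whose headroom suits its height: the tin in the lower tier, the die lengthwise in the shallower middle tier. Slide each fully home under the board above it, until it meets the back stop and the sprung catch in the floor has popped up in front of it, without ramming the rack. Leave the two cans on the top deck, the red screwdriver and the yellow tape where they are.

Things in the scene. Friction and masses are not known exactly. Their poses are not given: they have to be found in the camera images.
- rack: Blue and grey steel bench rack, fixed: three level tiers, stepped back towards the top; 180 deep, 176 wide (216 over foot tabs), 135 high. Origin: centre of its underside; x points from the open stepped front to the closed back, y to the left, z up. Floor front edges at rack x -90 (lower), -47 (middle), -4 (deck); floor tops 10, 68, 114 above the bench. Thin cheek plates close the sides.
- low_tier (a point): Middle of the lower tier's floor, below the raised end of its catch; axes as rack. Headroom 50. The roof's front edge is 9 nearer the front than this point, the floor's front edge 52. Back stop 70 behind it. Rails 6 high, 71 apart, guide the item from 14 behind it, flared ends 12 long before that. A tin fully home has its centre 32.5 to 36.5 behind this point.
- mid_tier (a point): Middle of the middle tier's floor, below the raised end of its catch; axes as rack. Headroom 38. The roof's front edge is 9 nearer the front than this point, the floor's front edge 52. Back stop 64 behind it. Rails 6 high, 46 apart, guide the item from 14 behind it, flared ends 12 long before that. A die fully home has its centre 30 to 34 behind this point.
- catch_low (a joint): Sprung steel tongue in the lower floor, 15 wide, hinged 38 in front of low_tier, rising like a ramp to 7 above the floor at that point. 0 = up, about 0.18 rad = pressed flush. An item set on it or slid over it presses it flush (about 1 N); it springs up in front of the item once that is fully home.
- catch_mid (a joint): The same kind of catch in the middle floor, ending at point mid_tier.
- die: Dark grey steel crimping die, a block 60 long (its y) by 40 wide (its x) by 32 high with a half-round groove across its top, about 0.28 kg. Origin: centre of its underside, z up. Its groove side stays up; either end may go in first.
- grease_tin: Round white and blue lidded grease tin, 44 high, 65 across the body, 68 across the lid (top 18), about 0.3 kg. Origin: centre of its underside, z up.
- spray_can: Bystander: spray can with a blue cap, 197 high, 53 across, standing on the top deck 42 to the right (-y) of the rack's middle. Origin: centre of its underside.
- foam_can: Bystander: white can with red bands, 223 high, 61 across, standing on the top deck 42 to the left (+y) of the rack's middle. Origin: centre of its underside.
- screwdriver: Bystander: red screwdriver, 200 long (x, blade to +x), handle 28 thick, lying on the bench. Origin: centre of the underside.
- tape: Bystander: roll of yellow tape, 62 across, 15 high, lying flat. Origin: centre of the underside.
There are look-alikes about, which are no part of the job. There is more than one size of the die; the job needs the middle-sized.

How it is judged:
By the outcome, as a careful person would: the job done as asked, in the order asked, and still so for the second after the job is handed in, with the robot touching nothing.
It also fails if it takes over 72 s, if anything falls off the work surface, if the arm or the gripper's body presses on something with over 40 N, if the wrist force passes 120 N, or if a joint passes its speed limit or range.

ROBOT

A 6-joint arm with a two-finger parallel gripper is mounted at the origin on a cart in front of the work surface, level with it; the furniture and walls round the work are solid. World frame = base frame: x ahead of the robot, y to its left, z up, the work surface at z = 0. Lengths are in m, angles in rad, forces in N, time in s.
With the tool pointing down it reaches from about 0.325 to 0.85 m from the base axis. Payload 4.4 kg.
Tool frame: the origin (TCP) lies midway between the tips of the shut fingers; the grasp point (between the pads) lies 19 mm behind it; z points along the fingers, y is the direction in which the jaws open and shut (so a half turn about z gives the same grasp; the last joint's range is limited). The gripper opens to 94 mm and grips with 3 to 60 N. Pads are 16 mm wide; open, the fingers measure 119 mm over their backs; the gripper's body (75 mm by 177 mm) begins 78 mm behind the grasp point.
Start: joints at [1.153, 0.207, 1.542, -0, 1.393, -0.15], TCP at [0.152, 0.555, 0.205] pointing down, gripper open.
Joint ranges: [-2.73, 2.73], [-0.86, 2.22], [0.23, 2.46], [-1.11, 4.25], [0.08, 2.63], [-2.82, 2.82]. Speed limits (rad/s): [2.79, 2.79, 3.14, 3.14, 3.14, 3.14].

INTERFACE

Orientations are given as a unit quaternion [w, x, y, z].
In Python, from bench import arm, solver, optics gives the robot as it stands. Calls block until the motion is done:
- arm.move_to(position, orientation): joint-space move of the TCP to a pose.
- arm.movel(position, rot=None, speed=0.15): straight line of the TCP; rot=None keeps the orientation; speed is the mean speed in m/s.
- arm.goto_joints(angles): joint-space move.
- arm.set_gripper(opening, effort=None): finger opening in m; effort is the grip in N (None keeps the last); returns when the fingers have stopped.
- arm.pause(seconds).
- solver.solve_ik(position, orientation): joint angles nearest the present ones, or None.
- arm.sense(): the state.
- optics.camera(name): name is "scene" or "side" or "wrist"; returns a dict with "frame" (480x640x3 uint8, red, green, blue), "camera_matrix" (3x3 intrinsics, pixels), "R" (3x3) and "t" (3): a world point X has camera coordinates R X + t; the wrist camera has in their place "T_tool_cam" (4x4, takes a point from camera to tool coordinates, whose origin is the TCP and whose axes are the flange's). Camera axes: x right, y down, z forward; pixel columns grow to the right and rows downward; lengths in m; the calibration is good to about 2 mm. A picture is of the moment at which its call begins: read the wrist's pose just before it. There is no depth.
A pose or a line that the arm cannot do raises arm.MotionError and nothing moves.
- arm.close_job(): hands the job in, once; it reports no verdict.
The state is a dict: "time": time; "joints": joint angles; "qd": joint speeds; "joint_torque": joint torques, N m; "position": TCP position; "tcp_rot": TCP orientation; "force": force on the tool from outside, world axes, zero at the start; "torque": the same for the moment, N m; "width": finger opening in m.
Only numpy, scipy, OpenCV 4.12 (cv2) and the standard library are available. Lean on these libraries where they do the work, as an engineer would, in place of code of your own. Each camera call takes 0.05 s, during which the arm holds its last target. There are 200 camera calls.

## Working session

There is one attempt and no reset: what is moved stays moved. The work goes in short steps, each a Python script; the robot and the scene stay as the last script left them, time stands still between calls to the robot, and variables do not carry over. Pictures are saved under pics/ and viewed, on a budget of 10 in all, crops included, one or two more only if the job needs it, and the job is handed in when it is done.

```bash
ls; mkdir -p pics; python3 - <<'E'
from bench import arm, solver, optics
import cv2,json,numpy as np
for n in ("scene","side"):
    c=optics.camera(n); cv2.imwrite(f"pics/{n}0.png",c["frame"][:,:,::-1])
    print(n,np.round(c["camera_matrix"],1).tolist(),np.round(c["R"],4).tolist(),np.round(c["t"],4).tolist())
s=arm.sense(); print({k:np.round(v,3).tolist() for k,v in s.items()})
print(np.round(optics.camera("wrist")["T_tool_cam"],4).tolist())
E
```

```text
pics
scene [[454.8, 0.0, 318.3], [0.0, 454.8, 227.6], [0.0, 0.0, 1.0]] [[-0.8692, -0.4943, -0.013], [-0.3474, 0.6291, -0.6954], [0.3519, -0.5999, -0.7185]] [0.5388, 0.2787, 0.9832]
side [[566.7, 0.0, 317.9], [0.0, 566.7, 233.2], [0.0, 0.0, 1.0]] [[0.821, -0.5705, -0.0228], [-0.3849, -0.5235, -0.7601], [0.4217, 0.6328, -0.6494]] [-0.5027, 0.3177, 1.0769]
{'time': 0.1, 'joints': [1.153, 0.207, 1.543, 0.0, 1.394, -0.15], 'qd': [0.0, -0.003, -0.003, 0.002, 0.0, 0.001], 'joint_torque': [0.0, -37.186, -28.23, 0.07, 0.031, -0.0], 'position': [0.152, 0.554, 0.204], 'tcp_rot': [-0.0, 0.133, 0.991, -0.001], 'force': [-0.131, -0.143, -0.813], 'torque': [0.004, -0.006, -0.002], 'width': 0.094}
[[0.0012, -0.9622, -0.2725, 0.0783], [1.0, 0.0014, -0.0004, 0.001], [0.0007, -0.2725, 0.9622, -0.1794], [0.0, 0.0, 0.0, 1.0]]
```

View pics/scene0.png

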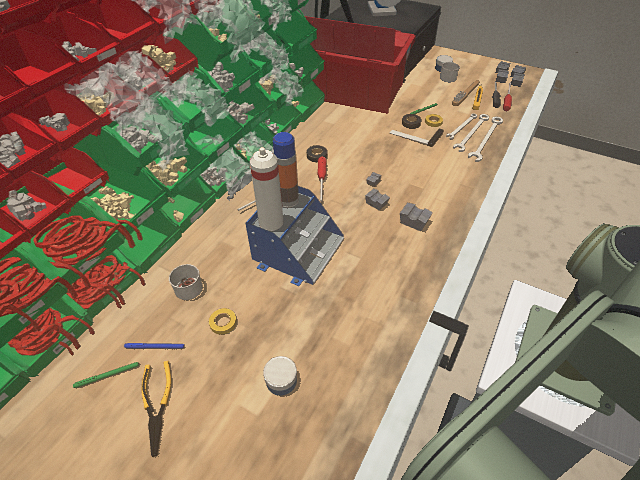

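View pics/side0.png

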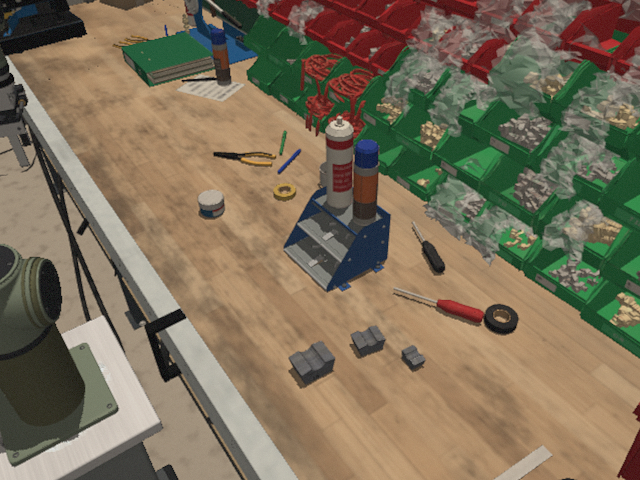

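Scene: the tin is at (281,372), and the three dies are large (415,216), middle (376,198) and small (373,178). The rack is around (295,235). Side: tin (211,204), middle die (367,340), large (312,361), small (413,357), rack (340,240). I'll zoom in for exact corners.

```bash
python3 - <<'E'
import cv2,numpy as np
a=cv2.imread("pics/scene0.png")[170:290,235:395]; b=cv2.imread("pics/side0.png")[190:370,280:400]
a=cv2.resize(a,None,fx=3,fy=3,interpolation=cv2.INTER_CUBIC) #480x360
b=cv2.resize(b,None,fx=2.6667,fy=2.6667,interpolation=cv2.INTER_CUBIC) #320x480
o=np.zeros((480,800,3),np.uint8); o[:360,:480]=a; o[:b.shape[0],480:480+b.shape[1]]=b[:480,:320]
cv2.imwrite("pics/z.png",o)
E
```

```text
(no output)
```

View pics/z.png

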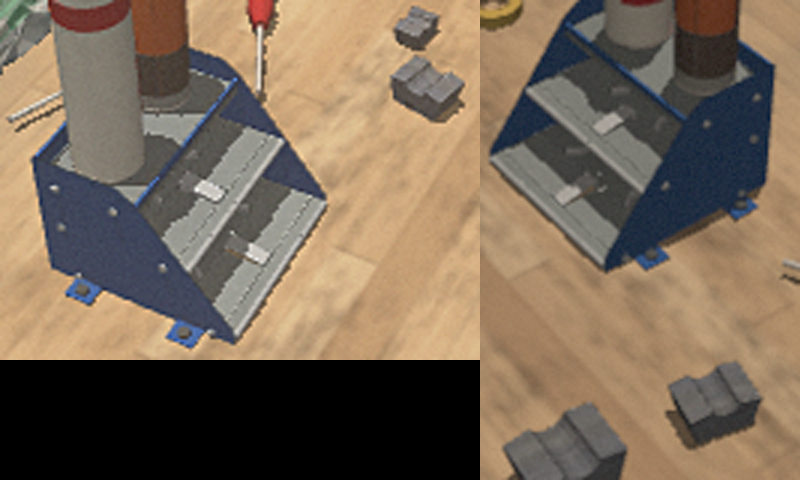

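```bash
cat > h.py <<'E'
from bench import arm, solver, optics
import cv2,numpy as np,json
from scipy.optimize import least_squares
from scipy.spatial.transform import Rotation as Ro
CAM={"scene":([[454.8,0,318.3],[0,454.8,227.6],[0,0,1]],[[-0.8692,-0.4943,-0.013],[-0.3474,0.6291,-0.6954],[0.3519,-0.5999,-0.7185]],[0.5388,0.2787,0.9832]),
"side":([[566.7,0,317.9],[0,566.7,233.2],[0,0,1]],[[0.821,-0.5705,-0.0228],[-0.3849,-0.5235,-0.7601],[0.4217,0.6328,-0.6494]],[-0.5027,0.3177,1.0769])}
CAM={k:tuple(np.array(a) for a in v) for k,v in CAM.items()}
def proj(c,X):
    K,R,t=CAM[c]; p=K@(R@np.asarray(X)+t); return p[:2]/p[2]
def onplane(c,uv,z):
    K,R,t=CAM[c]; d=R.T@np.linalg.solve(K,[*uv,1]); o=-R.T@t; return (o+d*(z-o[2])/d[2])[:2]
def fit(obs,x0):
    def f(p):
        R=Ro.from_euler('z',p[2]).as_matrix()
        return np.concatenate([proj(c,R@np.array(P)+[p[0],p[1],0])-uv for c,P,uv in obs])
    return least_squares(f,x0)
def down(yaw): # tool z down, tool x along heading yaw
    q=(Ro.from_euler('z',yaw)*Ro.from_euler('x',np.pi)).as_quat(); return np.array([q[3],*q[:3]])
def wcam():
    s=arm.sense(); q=s["tcp_rot"]; Rw=Ro.from_quat([*q[1:],q[0]]).as_matrix()
    c=optics.camera("wrist"); T=np.eye(4); T[:3,:3]=Rw; T[:3,3]=s["position"]
    M=np.linalg.inv(T@c["T_tool_cam"]); return c["frame"],(np.array(c["camera_matrix"]),M[:3,:3],M[:3,3])
E
python3 - <<'E'
from h import *
o=[]
for c,x,y,z,uv in [("scene",-90,88,10,(314,282.3)),("scene",-90,-88,10,(343.7,238.3)),("scene",-47,88,68,(297.3,259)),("scene",-47,-88,68,(329.3,217.7)),
("side",-90,88,10,(284.5,248.1)),("side",-90,-88,10,(327.6,291.2)),("side",-47,88,68,(298,223.75)),("side",-47,-88,68,(341.1,262))]:
    o.append((c,[x/1e3,y/1e3,z/1e3],np.array(uv)))
p0=onplane("scene",(300,250),.06)
for y0 in (0,1,2,-1): 
    r=fit(o,[*p0,y0]); print(r.cost,r.x)
print(np.round(r.fun.reshape(-1,2),1).tolist())
for n,z,a,b in [("tin",.044,(281,371),(211,199)),("die",.016,(377.7,199.3),(367.7,341.9)),("big",.02,(415,216),(312,361))]: print(n,onplane("scene",a,z),onplane("side",b,z))
E
```

```text
15.779851116021856 [0.67055258 0.01281033 0.01997355]
15.779851116023437 [0.67055258 0.01281034 0.01997357]
15.779851116035028 [0.67055258 0.01281034 0.01997361]
15.77985111602579 [0.67055258 0.01281033 0.01997352]
[[-1.1, -0.7], [0.8, -2.9], [-0.6, 1.1], [1.1, -2.9], [-1.2, -0.3], [-1.2, -1.5], [-1.3, -1.2], [0.7, 0.8]]
tin [0.50821151 0.3481266 ] [0.50943308 0.33871073]
die [ 0.5614648  -0.24554588] [ 0.56209075 -0.24941479]
big [ 0.44105432 -0.22851221] [ 0.44253205 -0.2249189 ]
```

```bash
cat >> h.py <<'E'
def ori(th,yaw=0.):
    R=Ro.from_euler('z',yaw)*Ro.from_euler('y',-th)*Ro.from_euler('x',np.pi); q=R.as_quat()
    return np.array([q[3],*q[:3]]), R.as_matrix()
def tcp(G,th,yaw=0.,back=0.): return np.array(G)+ori(th,yaw)[1][:,2]*(0.019-back)
RX,RY,RYAW=0.6706,0.0128,0.020
def rk(x,y,z):
    c,s=np.cos(RYAW),np.sin(RYAW); return np.array([RX+c*x-s*y,RY+s*x+c*y,z])
E
python3 - <<'E'
from h import *
for th in (.6,.8,.95):
  for n,G,yw in [("tin",[.509,.343,.032],0),("hov",[.509,.343,.15],0),("low",rk(-.042,0,.042),RYAW),("mid",rk(-.01,0,.09),RYAW),("die",[.562,-.2475,.02],0)]:
    q=solver.solve_ik(tcp(G,th,yw),ori(th,yw)[0]); print(th,n,None if q is None else np.round(q,2))
th=.8
arm.move_to(tcp([.509,.343,.032],th,0,.11),ori(th)[0]); print(arm.sense()["time"])
f,c=wcam(); cv2.imwrite("pics/w1.png",f[:,:,::-1]); np.save("w1.npy",np.array(c,dtype=object),allow_pickle=True)
E
```

```text
0.6 tin None
0.6 hov [ 0.63  0.15  1.91 -0.57  0.66  2.58]
0.6 low [-0.18  0.3   2.02  0.45  0.26  0.97]
0.6 mid [-0.16  0.26  1.93  0.28  0.38  1.16]
0.6 die [-0.77  0.36  2.    0.93  0.51  0.03]
0.8 tin None
0.8 hov None
0.8 low [-0.2   0.33  2.13  2.15  0.19 -0.75]
0.8 mid [-0.18  0.26  2.06  1.32  0.15  0.11]
0.8 die [-0.85  0.4   2.09  1.5   0.57 -0.58]
0.95 tin None
0.95 hov None
0.95 low [-0.22  0.39  2.2   2.65  0.43 -1.26]
0.95 mid [-0.2   0.3   2.13  2.47  0.29 -1.05]
0.95 die [-0.91  0.48  2.14  1.78  0.72 -0.92]Traceback (most recent call last):
  File "<stdin>", line 6, in <module>
bench.MotionError: the arm cannot take that pose within its joint ranges
```

```bash
python3 - <<'E'
from h import *
for th in (.3,.4,.5,.6):
  for n,G,yw in [("tin",[.509,.343,.032],.6),("tinhov",tcp([.509,.343,.032],th,.6,.12),.6),("low",rk(-.052,0,.042),RYAW),("lowhov",rk(-.16,0,.07),RYAW),("mid",rk(-.01,0,.09),RYAW),("die",[.562,-.2475,.02],-.4)]:
    q=solver.solve_ik(tcp(G,th,yw),ori(th,yw)[0]); print(th,n,None if q is None else np.round(q,2))
for th in (.7,.8,.95,1.1,1.25):
  for n,P in [("plow0",rk(-.12,0,.022)),("plow1",rk(-.04,0,.022)),("pmid0",rk(-.07,0,.08)),("pmid1",rk(.002,0,.08))]:
    q=solver.solve_ik(P,ori(th,RYAW)[0]); print(th,n,None if q is None else np.round(q,2))
E
```

```text
0.3 tin [0.42 0.36 1.83 0.08 0.65 1.34]
0.3 tinhov [0.41 0.15 1.86 0.07 0.84 1.34]
0.3 low [-0.15  0.35  1.82  0.08  0.68  1.35]
0.3 lowhov [-0.19  0.1   2.07  0.1   0.69  1.29]
0.3 mid [-0.13  0.35  1.69  0.06  0.8   1.38]
0.3 die [-0.58  0.38  1.84  0.09  0.63  1.32]
0.4 tin [0.41 0.33 1.91 0.15 0.51 1.27]
0.4 tinhov [0.4  0.09 1.96 0.12 0.7  1.29]
0.4 low [-0.16  0.32  1.9   0.13  0.54  1.29]
0.4 lowhov [-0.21  0.06  2.14  0.17  0.56  1.22]
0.4 mid [-0.14  0.31  1.77  0.1   0.66  1.34]
0.4 die [-0.6   0.35  1.91  0.16  0.49  1.25]
0.5 tin [0.4  0.31 1.98 0.27 0.37 1.15]
0.5 tinhov [0.38 0.04 2.06 0.2  0.56 1.21]
0.5 low [-0.17  0.3   1.97  0.24  0.39  1.19]
0.5 lowhov [-0.23  0.03  2.21  0.29  0.43  1.09]
0.5 mid [-0.15  0.28  1.85  0.17  0.52  1.27]
0.5 die [-0.61  0.33  1.99  0.3   0.34  1.11]
0.6 tin [0.39 0.3  2.05 0.54 0.23 0.87]
0.6 tinhov [0.36 0.   2.16 0.34 0.42 1.05]
0.6 low [-0.18  0.29  2.04  0.47  0.25  0.95]
0.6 lowhov [-0.25  0.01  2.28  0.52  0.3   0.84]
0.6 mid [-0.16  0.26  1.93  0.28  0.38  1.16]
0.6 die [-0.62  0.33  2.05  0.63  0.21  0.76]
0.7 plow0 [-0.25  0.
[... 247 characters left out ...]
6  2.25  0.21 -0.85]
0.8 pmid0 [-0.23  0.12  2.23  1.5   0.18 -0.1 ]
0.8 pmid1 [-0.18  0.25  2.06  1.28  0.15  0.15]
0.95 plow0 [-0.3   0.31  2.41  2.64  0.56 -1.33]
0.95 plow1 [-0.23  0.4   2.23  2.68  0.46 -1.29]
0.95 pmid0 [-0.25  0.17  2.31  2.44  0.35 -1.06]
0.95 pmid1 [-0.2   0.29  2.14  2.46  0.29 -1.04]
1.1 plow0 [-0.34  0.49  2.43  2.73  0.89 -1.47]
1.1 plow1 [-0.25  0.52  2.26  2.79  0.76 -1.43]
1.1 pmid0 [-0.28  0.29  2.36  2.69  0.64 -1.33]
1.1 pmid1 [-0.22  0.37  2.19  2.73  0.55 -1.33]
1.25 plow0 [-0.37  0.7   2.42  2.75  1.23 -1.56]
1.25 plow1 [-0.27  0.67  2.26  2.83  1.05 -1.5 ]
1.25 pmid0 [-0.3   0.45  2.38  2.77  0.96 -1.45]
1.25 pmid1 [-0.23  0.5   2.22  2.82  0.84 -1.43]
```

```bash
cat >> h.py <<'E'
def save(n):
    f,c=wcam(); cv2.imwrite(f"pics/{n}.png",f[:,:,::-1]); np.savez(n+".npz",K=c[0],R=c[1],t=c[2])
def load(n):
    d=np.load(n+".npz"); CAM[n]=(d["K"],d["R"],d["t"])
E
python3 - <<'E'
from h import *
th,yw=.4,.6
arm.move_to(tcp([.509,.343,.032],th,yw,.11),ori(th,yw)[0]); print(arm.sense()["time"])
arm.pause(.2);save("w1")
E
```

```text
1.6667
```

View pics/w1.png

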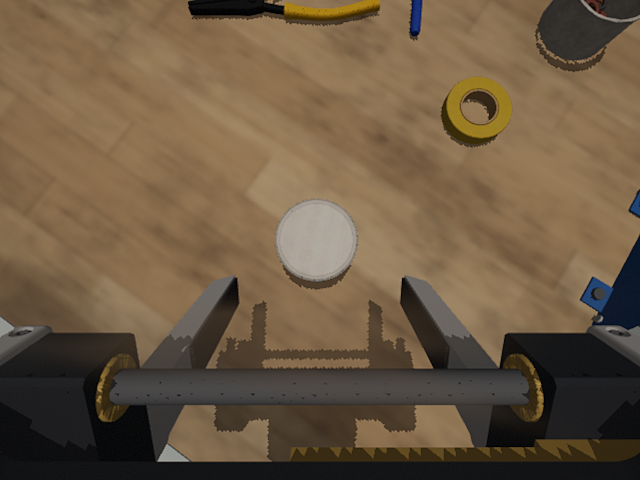

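The wrist view shows the tin lid as a circle centred at (316.5,239), with both fingers clear of it.

```bash
python3 - <<'E'
from h import *
load("w1"); x,y=onplane("w1",(316.5,239),.044); print(x,y)
th,yw=.4,.6; q=ori(th,yw)[0]; G=[x,y,.031]
arm.movel(tcp(G,th,yw),q,speed=.12); arm.set_gripper(.05,effort=25); s=arm.sense(); print(s["width"],s["position"],s["force"])
arm.movel(tcp([x,y,.085],th,yw),q,speed=.12)
qr=ori(th,RYAW)[0]
arm.move_to(tcp(rk(-.15,0,.075),th,RYAW),qr); arm.pause(.2); s=arm.sense(); print(s["time"],s["width"],s["force"]); save("w2")
E
```

```text
0.5125758203445279 0.3487163840912661
0.06704718209423621 [0.51879988 0.35301057 0.01395114] [-2.39266079 -0.74636513  2.95826527]
5.625 0.06722010301799022 [ 0.13929659 -0.07277347 -1.54377165]
```

View pics/w2.png

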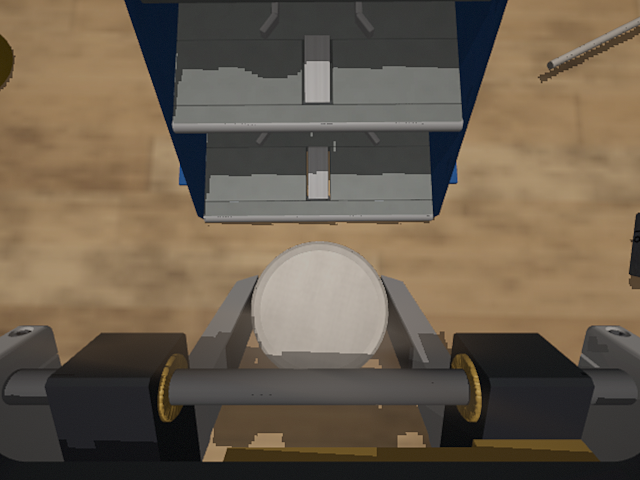

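The tin is held level, centred at u≈320. The lower floor's front edge runs (204,218)–(435,216), the middle one's (173,125)–(463,125), and the catches sit at u≈318. I'll refine the rack pose from these.

```bash
python3 - <<'E'
from h import *
load("w2")
for z,a,b,m in [(.010,(204,216),(435,214),(318,198)),(.068,(173,124),(463,124),(317,102))]:
    A,B=onplane("w2",a,z),onplane("w2",b,z); d=A-B; print("edge L,R",A,B,"w",np.linalg.norm(d),"mid",(A+B)/2,"yaw",np.arctan2(-d[0],d[1]),"hinge",onplane("w2",m,z))
print(rk(-.09,0,0),rk(-.047,0,0), "hinges",rk(-.076,0,0),rk(-.033,0,0))
print("tin",onplane("w2",(320,306),.075+.013), rk(-.15,0,0))
E
```

```text
edge L,R [0.58124852 0.09780306] [ 0.58670876 -0.07320901] w 0.17109921027248043 mid [0.58397864 0.01229703] yaw 0.03191808956274777 hinge [0.59685853 0.01376933]
edge L,R [0.62385344 0.09901766] [ 0.62781507 -0.07047645] w 0.1695404103753902 mid [0.62583425 0.01427061] yaw 0.023368966429118763 hinge [0.63951015 0.01521545]
[0.580618   0.01100012 0.        ] [0.6236094  0.01186006 0.        ] hinges [0.5946152 0.0112801 0.       ] [0.6376066  0.01214004 0.        ]
tin [0.52233758 0.01087119] [0.52063   0.0098002 0.       ]
```

```bash
sed -i 's/^RX,RY,RYAW=.*/RX,RY,RYAW=0.6727,0.0152,0.026/' h.py; python3 - <<'E'
from h import *
th=.4; q=ori(th,RYAW)[0]; D=np.array([.0012,.0008,0]) # tin sits this far ahead of grasp point
P=lambda x,z:tcp(rk(x,0,z)-D,th,RYAW)
def say(n):
    s=arm.sense(); print(n,round(s["time"],2),np.round(s["position"],4),np.round(s["force"],1),round(s["width"],4))
arm.movel(P(-.15,.044),q,speed=.12)
arm.movel(P(-.085,.044),q,speed=.1); say("a")
arm.movel(P(-.05,.044),q,speed=.05); say("b")
arm.movel(P(-.05,.0415),q,speed=.02); say("c")
save("w3")
E
```

```text
a 6.88 [0.5942 0.0123 0.0269] [ 0.3  0.2 -1.6] 0.0671
b 7.73 [0.629  0.0132 0.0264] [-0.2 -0.3 -2.4] 0.067
c 8.01 [0.6292 0.0133 0.0242] [-0.1  0.5 -1.4] 0.0669
```

View pics/w3.png

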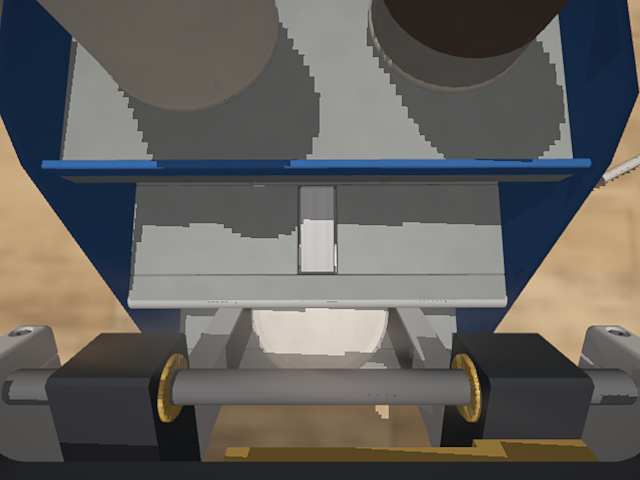

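The tin stands centred on the lower floor, partly under the board. Next: release, then push it with the shut fingers.

```bash
cat >> h.py <<'E'
def say(n):
    s=arm.sense(); print(n,round(s["time"],2),np.round(s["position"],4),np.round(s["force"],1),round(s["width"],4)); return s
def push(z,th,x0,x1,xmax,fmax=10):
    """shut fingers at rack x0 -> x1 fast, then 1.5 mm steps to xmax until the force rises (x of the tip's front corner)"""
    q=ori(th,RYAW)[0]; P=lambda x:rk(x-.008*np.cos(th),0,z)
    arm.movel(P(x0),q,speed=.12); b=say("start")["force"]
    arm.movel(P(x1),q,speed=.05); say("near"); x=x1
    while x<xmax:
        x+=.0015; arm.movel(P(x),q,speed=.03); s=arm.sense(); print(round(x,4),np.round(s["force"]-b,1),np.round(s["position"],4))
        if np.linalg.norm((s["force"]-b)[:2])>fmax: break
E
python3 - <<'E'
from h import *
th=.4; q=ori(th,RYAW)[0]
arm.set_gripper(.094); s=say("rel"); z=ori(th,RYAW)[1][:,2]
arm.movel(s["position"]-.09*z,q,speed=.15)
arm.set_gripper(0.0,effort=20)
th=.6
arm.move_to(rk(-.15,0,.05),ori(th,RYAW)[0]); say("pre")
push(.023,th,-.14,-.045,-.033)
save("w4")
E
```

```text
rel 8.68 [0.6289 0.0133 0.024 ] [ 0.1 -0.  -0.8] 0.0941
pre 11.38 [0.5222 0.0112 0.0497] [1.2 0.3 0. ] 0.0005
start 11.76 [0.5285 0.011  0.0243] [ 0.8 -0.8 -0.7] 0.0008
near 13.81 [0.621  0.0139 0.023 ] [-1.3  0.1  0.6] 0.0004
-0.0435 [-2.3  0.7  0.6] [0.6227 0.0139 0.0231]
-0.042 [-1.8  0.7  0.9] [0.6243 0.0139 0.0231]
-0.0405 [-1.2  1.   1.3] [0.6259 0.0139 0.0231]
-0.039 [-1.3  0.7  0.4] [0.6272 0.014  0.023 ]
-0.0375 [-1.2  1.   0.6] [0.6287 0.014  0.023 ]
-0.036 [-0.8  1.4  0.6] [0.6302 0.0141 0.023 ]
-0.0345 [-4.4  0.3  2.3] [0.6312 0.0142 0.0227]
-0.033 [-9.7 -0.2  6.2] [0.6317 0.0144 0.0223]
```

View pics/w4.png

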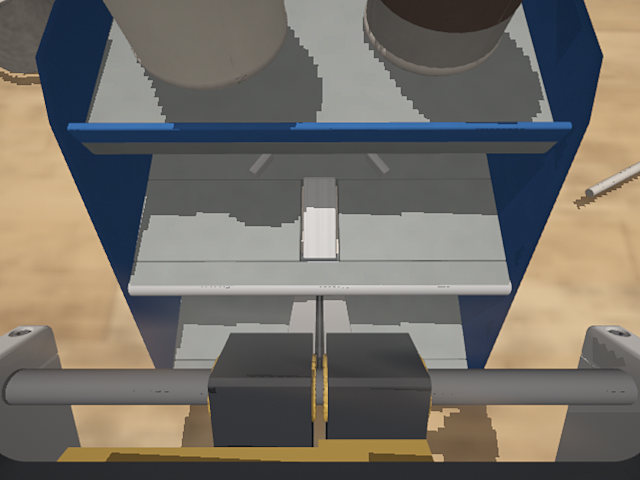

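The tin met the stop, with contact near rack x −0.034, which puts its centre about 36 behind the point. I'll back off and check the catch.

```bash
python3 - <<'E'
from h import *
th=.6;q=ori(th,RYAW)[0]
arm.movel(rk(-.13,0,.025),q,speed=.15)
arm.movel(rk(-.2,0,.045),q,speed=.15)
say("b");save("w5")
f=cv2.imread("pics/w5.png")[0:360,140:500]; cv2.imwrite("pics/w5c.png",cv2.resize(f,(600,600),interpolation=cv2.INTER_CUBIC))
E
```

```text
b 17.24 [0.4742 0.0094 0.0459] [ 0.2 -0.7  0.3] 0.0006
```

View pics/w5c.png

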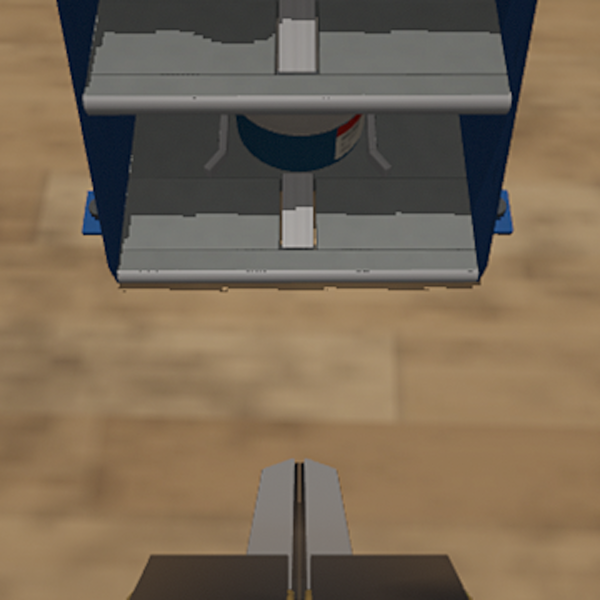

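The tin is home between the rails. The catch's raised end shows right in front of the tin, at crop (298,178). Next, a closer look at the middle die.

```bash
python3 - <<'E'
from h import *
s=arm.sense(); arm.movel(s["position"]+[0,0,.09],None,speed=.2)
th,yw=.4,-.42
arm.set_gripper(.094)
arm.move_to(tcp([.562,-.2475,.02],th,yw,.13),ori(th,yw)[0]); arm.pause(.2); say("h"); save("w6")
E
```

```text
h 20.52 [ 0.5222 -0.2283  0.1221] [ 0.6  1.  -0.6] 0.094
```

View pics/w6.png

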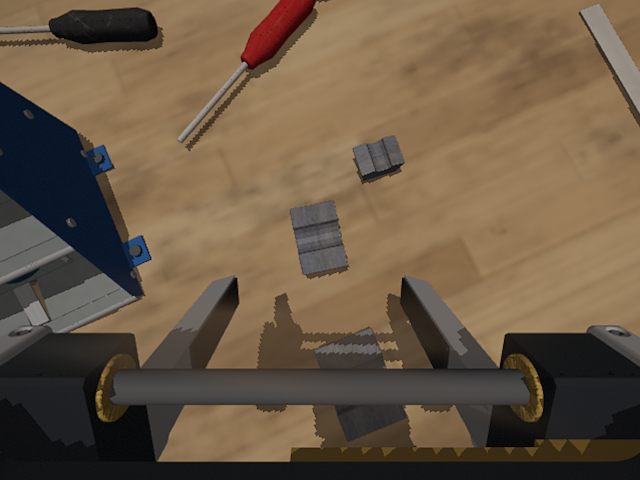

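```bash
python3 - <<'E'
from h import *
load("w6")
a,b,c,d=[onplane("w6",p,.032) for p in [(291,208),(333,201),(347,267),(304,274)]]
n=np.linalg.norm; print("widths",n(a-b),n(c-d),"len",n(a-d),n(b-c))
L=(a+b-c-d)/2; W=a-b; print("yaw",np.arctan2(L[1],L[0]),"yawW",np.arctan2(-W[0],W[1]))
u=L/n(L); C=(a+b)/2-u*.03; print("C far-edge based",C,"mean",(a+b+c+d)/4)
for yw in (np.arctan2(L[1],L[0]),):
  for th in (.4,.5): print(solver.solve_ik(tcp([*C,.02],th,yw),ori(th,yw)[0]))
E
```

```text
widths 0.03720820176002134 0.037135485426843126 len 0.05854480363158596 0.05884164899703415
yaw -0.21702200882012876 yawW -0.2479522456798438
C far-edge based [ 0.56326752 -0.24517891] mean [ 0.56390559 -0.2453196 ]
[-0.63603217  0.35827876  1.9051934   0.31781364  0.53171819  0.90520963]
[-0.66193744  0.34113251  1.97558842  0.53161047  0.41920742  0.68157004]
```

The middle die's top corners are (291,208), (333,201), (347,267), (304,274), which gives the expected size and yaw of about −0.225. I'll grasp it a little behind its centre with tilt 0.6 and carry it to the middle tier.

```bash
python3 - <<'E'
from h import *
load("w3")
for n,uv in (("foam",(185,110)),("spray",(450,92))): print(n,onplane("w3",uv,.114)-rk(0,0,0)[:2])
th,yw=.6,-.225; q=ori(th,yw)[0]; u=np.array([np.cos(yw),np.sin(yw)])
C=np.array([.5636,-.2453]); G=np.array([*(C-.010*u),.0227])
J=[solver.solve_ik(tcp(g,t,y),ori(t,y)[0]) for g,t,y in [(G,th,yw),(rk(-.12,0,.0935),th,RYAW),(rk(-.015,0,.0935),th,RYAW)]]
print([None if j is None else np.round(j,2) for j in J])
arm.move_to(tcp(G,th,yw,.08),q); arm.movel(tcp(G,th,yw),q,speed=.1); say("at")
arm.set_gripper(.03,effort=35); say("grip")
arm.movel(tcp(G+[0,0,.12],th,yw),q,speed=.15); say("up")
arm.move_to(tcp(rk(-.13,0,.12),th,RYAW),ori(th,RYAW)[0]); arm.pause(.2); say("front"); save("w7")
E
```

```text
foam [0.01780875 0.04555103]
spray [ 0.02676147 -0.04381318]
[array([-0.7 ,  0.32,  2.06,  0.89,  0.34,  0.31]), array([-0.21,  0.04,  2.18,  0.39,  0.36,  1.  ]), array([-0.16,  0.25,  1.93,  0.29,  0.38,  1.15])]
at 22.32 [ 0.5645 -0.2455  0.0074] [ 0.4 -0.8  0.3] 0.0942
grip 23.2 [ 0.5643 -0.2455  0.007 ] [-0.7  0.3  0.2] 0.0395
up 24.15 [ 0.5632 -0.2445  0.125 ] [ 0.4 -0.3 -2.9] 0.0398
front 25.35 [0.5542 0.0108 0.1047] [-0.5  0.4 -3. ] 0.0398
```

View pics/w7.png

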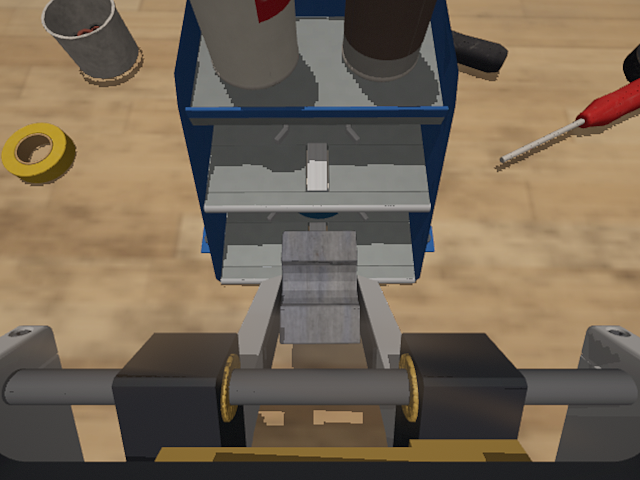

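Held: the width of 40 mm confirms the middle die, and it hangs straight. Its far top edge runs (282,232)–(357,232). I'll check the lateral offset numerically, then place it.

```bash
python3 - <<'E'
from h import *
load("w7")
def inr(p): d=p-np.array([RX,RY]); c,s=np.cos(RYAW),np.sin(RYAW); return np.round([c*d[0]+s*d[1],-s*d[0]+c*d[1]],4)
zt=arm.sense()["position"][2]+.0157+.0093
print("die far edge",inr(onplane("w7",(282,232),zt)),inr(onplane("w7",(357,232),zt)))
print("near edge",inr(onplane("w7",(281,343),zt)),inr(onplane("w7",(358,343),zt)))
print("mid floor edge",inr(onplane("w7",(206,207),.068)),inr(onplane("w7",(430,207),.068)))
print("mid hinge", inr(onplane("w7",(317,191),.068)))
print("rail tips",inr(onplane("w7",(278,138),.074)),inr(onplane("w7",(357,138),.074)))
E
```

```text
die far edge [-0.0906  0.0191] [-0.0906 -0.021 ]
near edge [-0.1475  0.0176] [-0.1476 -0.0194]
mid floor edge [-0.0474  0.084 ] [-0.0475 -0.0841]
mid hinge [-0.0341  0.0008]
rail tips [0.0093 0.0315] [ 0.0093 -0.0307]
```

```bash
python3 - <<'E'
from h import *
th=.6; q=ori(th,RYAW)[0]; P=lambda x,z:tcp(rk(x,.0008,z),th,RYAW)
arm.movel(P(-.12,.0945),q,speed=.12); say("a")
arm.movel(P(-.06,.0940),q,speed=.1); say("b")
arm.movel(P(-.015,.0940),q,speed=.05); say("c")
arm.movel(P(-.015,.0912),q,speed=.02); s=say("d")
arm.set_gripper(.075); s=say("rel")
R=ori(th,RYAW)[1]
arm.movel(s["position"]-.08*R[:,2],q,speed=.15)
arm.set_gripper(0.,effort=20)
th=.68
arm.move_to(rk(-.11,0,.10),ori(th,RYAW)[0]); say("pre")
push(.080,th,-.09,-.001,.0115)
say("end")
th=.68;q=ori(th,RYAW)[0]
arm.movel(rk(-.08,0,.084),q,speed=.15); arm.movel(rk(-.17,0,.10),q,speed=.15); arm.pause(.2)
say("b");save("w8")
f=cv2.imread("pics/w8.png")[0:360,140:500]; cv2.imwrite("pics/w8c.png",cv2.resize(f,(600,600),interpolation=cv2.INTER_CUBIC))
E
```

```text
a 25.77 [0.563  0.013  0.0781] [-0.7 -0.4 -3.1] 0.0395
b 26.52 [0.6228 0.0149 0.078 ] [ 0.1  0.4 -2.8] 0.0397
c 27.57 [0.6685 0.0159 0.0785] [ 0.3 -0.8 -0.8] 0.0402
d 27.87 [0.6681 0.0159 0.0753] [-0.2 -0.1 -1.9] 0.0397
rel 28.58 [0.6684 0.0159 0.0755] [-0.4 -0.1 -0.2] 0.0754
pre 30.88 [0.5611 0.0124 0.0987] [0.6 0.3 0.4] 0.0008
start 31.23 [0.5783 0.0125 0.0811] [-0.3  0.4 -0.5] 0.0004
near 33.16 [0.6654 0.015  0.0801] [-0.2 -0.  -0.6] 0.0007
0.0005 [-0.1  0.1  1. ] [0.6669 0.0151 0.0799]
0.002 [-1.3  0.1 -0. ] [0.6685 0.0151 0.0799]
0.0035 [-0.9  0.3  0.1] [0.67   0.0151 0.08  ]
0.005 [-0.6 -1.5 -0.2] [0.6716 0.0152 0.08  ]
0.0065 [-1.7 -1.1 -1.2] [0.6731 0.0152 0.08  ]
0.008 [-0.4 -1.2 -0.6] [0.6746 0.0152 0.08  ]
0.0095 [-0.2 -0.4 -0.2] [0.6761 0.0152 0.0801]
0.011 [-4.8 -0.8  2. ] [0.6769 0.0155 0.0797]
0.0125 [-8.4 -1.   4. ] [0.6774 0.0157 0.079 ]
end 35.41 [0.6774 0.0157 0.079 ] [-8.7 -0.7  3.5] 0.0005
b 37.09 [0.5035 0.0107 0.1001] [ 0.5  0.2 -0.6] 0.0001
```

View pics/w8c.png

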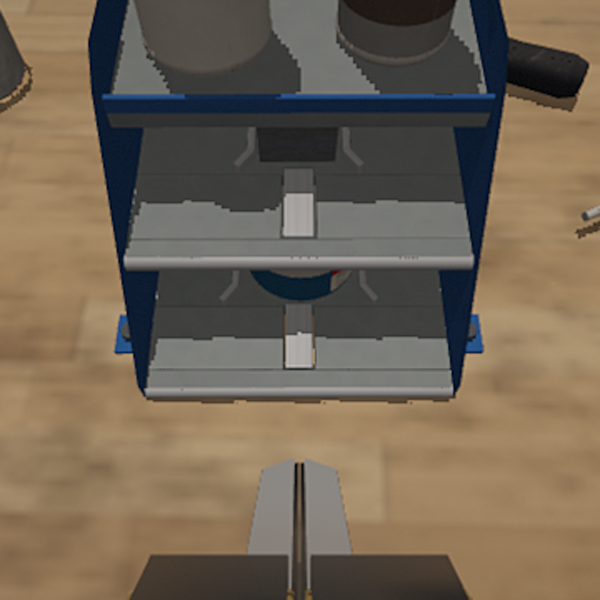

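The die sits under the board between the rails, with the catch end at crop (299,168) in front of its foot at (260–337,161). I'll check both front edges and the catch heights numerically.

```bash
python3 - <<'E'
from h import *
load("w8")
def inr(uv,z):
    p=onplane("w8",(140+uv[0]*.6,uv[1]*.6),z); d=p-np.array([RX,RY]); c,s=np.cos(RYAW),np.sin(RYAW); return np.round([c*d[0]+s*d[1],-s*d[0]+c*d[1]],4)
print("die foot",inr((260,161),.068),inr((337,161),.068),"exp x .005-.009")
print("tin foot",inr((300,300),.010),"exp x -.038..-.034")
K,R,t=CAM["w8"]
for n,x,z in (("mid up",.005,.075),("mid flush",.005,.068),("low up",-.038,.017),("low flush",-.038,.010)):
    p=proj("w8",rk(x,0,z)); print(n,[round((p[0]-140)/.6),round(p[1]/.6)])
E
```

```text
die foot [0.0167 0.0212] [ 0.0168 -0.0197] exp x .005-.009
tin foot [-0.0317 -0.0002] exp x -.038..-.034
mid up [300, 167]
mid flush [300, 178]
low up [300, 302]
low flush [300, 309]
```

```bash
python3 - <<'E'
from h import *
g=cv2.imread("pics/w8.png",0)
for u in (300,308,312,320,328,334): print(u,"crop col",round((u-140)/.6),"rows70-112:",g[70:112:1,u].tolist())
load("w8")
for n,x,z in (("stop foot",.009,.068),("top front",.009,.100),("roof edge bottom",-.004,.106),("railtip",.007,.068)): print(n,np.round(proj("w8",rk(x,.010,z)),1))
E
```

```text
300 crop col 267 rows70-112: [49, 49, 49, 47, 48, 50, 41, 33, 34, 35, 33, 35, 35, 35, 35, 36, 35, 36, 35, 35, 33, 33, 33, 35, 35, 33, 31, 56, 63, 61, 61, 61, 62, 62, 57, 58, 60, 59, 60, 59, 60, 60]
308 crop col 280 rows70-112: [49, 50, 48, 48, 49, 49, 40, 32, 33, 35, 35, 35, 35, 34, 37, 37, 37, 36, 33, 34, 35, 38, 35, 34, 34, 34, 34, 56, 65, 62, 61, 61, 61, 61, 59, 55, 53, 53, 53, 53, 53, 57]
312 crop col 287 rows70-112: [48, 49, 49, 49, 49, 48, 41, 34, 34, 36, 37, 34, 33, 36, 36, 36, 38, 36, 35, 36, 37, 36, 34, 34, 36, 34, 39, 57, 64, 64, 53, 74, 85, 84, 84, 84, 83, 83, 83, 84, 83, 84]
320 crop col 300 rows70-112: [49, 49, 50, 48, 49, 48, 42, 35, 33, 34, 35, 36, 34, 34, 35, 36, 36, 39, 37, 34, 36, 33, 35, 35, 36, 33, 35, 57, 63, 61, 54, 75, 85, 84, 86, 86, 85, 86, 86, 85, 86, 86]
328 crop col 313 rows70-112: [50, 50, 50, 50, 49, 50, 42, 34, 34, 35, 33, 35, 36, 35, 36, 34, 35, 37, 36, 33, 35, 37, 37, 36, 36, 35, 37, 55, 62, 62, 60, 58, 57, 59, 58, 53, 50, 50, 50, 49, 47, 69]
334 crop col 323 rows70-112: [49, 49, 50, 50, 48, 51, 40, 32, 36, 34, 36, 38, 36, 36, 34, 34, 37, 37, 35, 37, 35, 32, 33, 36, 35, 33, 38, 56, 64, 63, 60, 61, 62, 62, 59, 60, 63, 61, 61, 61, 61, 61]
stop foot [308.6 103.2]
top front [307.4  71.6]
roof edge bottom [306.9  77. ]
railtip [308.5 104.9]
```

The die's foot reads higher in the image than predicted, by about 6 px. It could be raised, or it could be a reading error. I'll take one flatter, more frontal look.

```bash
python3 - <<'E'
from h import *
for th,x,z in ((1.3,-.14,.08),(1.25,-.13,.08),(1.2,-.12,.08),(1.1,-.12,.08)):
    q=solver.solve_ik(rk(x,0,z),ori(th,RYAW)[0]); print(th,None if q is None else np.round(q,2))
    if q is not None: break
arm.movel(rk(-.17,0,.15),None,speed=.15)
arm.move_to(rk(x,0,z+.05),ori(th,RYAW)[0]); arm.movel(rk(x,0,z),None,speed=.1); arm.pause(.2); say("v"); save("w9"); load("w9")
pr={n:proj("w9",rk(a,b,c)) for n,a,b,c in (("stopfoot",.009,.015,.068),("raised foot",.009,.015,.074),("roof edge",-.004,.015,.106),("floor edge mid",-.047,0,.068),("floor edge low",-.09,0,.010),("mid catch up",.005,0,.075),("mid flush",.005,0,.068))}
u0,v0=[int(v) for v in proj("w9",rk(0,0,.06))]; u0=max(0,u0-130); v0=max(0,v0-95)
f=cv2.imread("pics/w9.png")[v0:v0+190,u0:u0+260]; print(u0,v0)
cv2.imwrite("pics/w9c.png",cv2.resize(f,None,fx=3,fy=3,interpolation=cv2.INTER_CUBIC).clip(0,255)); 
for n,p in pr.items(): print(n,np.round((p-[u0,v0])*3))
E
```

```text
1.3 None
1.25 None
1.2 None
1.1 NoneTraceback (most recent call last):
  File "<stdin>", line 6, in <module>
bench.MotionError: the arm cannot take that pose within its joint ranges
```

```bash
python3 - <<'E'
from h import *
best=None
for th in (1.1,1.05,1.0,.95,.9,.85):
  for x in (-.14,-.13,-.12):
    q=solver.solve_ik(rk(x,0,.024),ori(th,RYAW)[0]); q2=solver.solve_ik(rk(x,0,.07),ori(th,RYAW)[0])
    if q is not None and q2 is not None: best=(th,x); break
  if best: break
print(best,np.round(q,2),np.round(q2,2)); th,x=best
arm.move_to(rk(x,0,.07),ori(th,RYAW)[0]); arm.movel(rk(x,0,.024),None,speed=.06); arm.pause(.2); say("v"); save("w9"); load("w9")
u0,v0=[int(v) for v in proj("w9",rk(0,0,.06))]; print(u0,v0); u0=max(0,u0-130); v0=max(0,v0-80)
f=cv2.imread("pics/w9.png")[v0:v0+190,u0:u0+260]
cv2.imwrite("pics/w9c.png",cv2.convertScaleAbs(cv2.resize(f,None,fx=3,fy=3,interpolation=cv2.INTER_CUBIC),alpha=1.5))
for n,a,b,c in (("stopfoot",.009,.015,.068),("raised foot",.009,.015,.074),("roof edge",-.004,.015,.106),("floor edge mid",-.047,0,.068),("floor edge low",-.09,0,.010),("mid catch up",.005,0,.075),("mid flush",.005,0,.068),("low up",-.038,0,.017),("low flush",-.038,0,.010),("tin foot",-.0345,0,.010)):
    print(n,np.round((proj("w9",rk(a,b,c))-[u0,v0])*3))
E
```

```text
(1.05, -0.12) [-0.33  0.41  2.43  2.7   0.77 -1.42] [-0.33  0.21  2.45  2.6   0.62 -1.3 ]
v 40.68 [0.553  0.012  0.0246] [-0.7 -0.1  0.4] 0.0004
320 134
stopfoot [331. 193.]
raised foot [330. 170.]
roof edge [322.  50.]
floor edge mid [391. 313.]
floor edge low [390. 645.]
mid catch up [391. 173.]
mid flush [391. 201.]
low up [390. 470.]
low flush [390. 491.]
tin foot [390. 482.]
```

View pics/w9c.png

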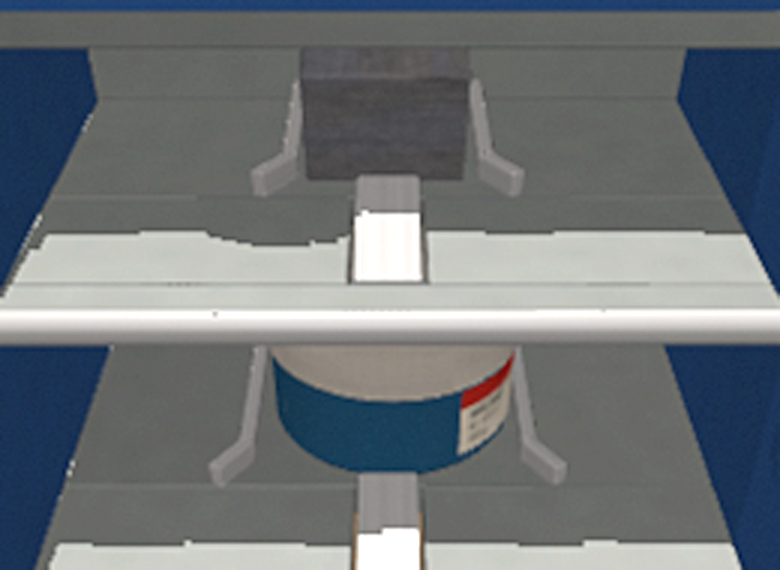

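The frontal view settles it. The die stands on the floor between its rails at the back, foot at y≈180. The middle catch tip is at y≈176 (predicted 173 up, 201 flush). The low catch tip is at y≈473 (predicted 470 up, 491 flush), right in front of the tin. Both catches are up, so I'm handing in.

```bash
python3 - <<'E'
from h import *
s=say("end"); arm.movel(rk(-.125,0,.04),None,speed=.05); arm.close_job(); print("closed")
E
```

```text
end 40.73 [0.553  0.012  0.0245] [ 0.  -0.  -0.7] 0.0005
the job is handed in; nothing more can be done
closed
```

The grease tin is in the lower tier and the middle-sized die is lengthwise in the middle tier, both pushed home. I put the tin away first, then the die, and handed the job in at about 41 s of the 72 s allowed.

- **Push:** Each item was set down partly under its board and released. I then pushed it with the shut fingers in small steps until it met the back stop. The wrist force stayed near 10 N in the tin push and near 9 N in the die push.
- **Catches:** In the last frontal wrist picture both catches are up, in front of the tin and the die. Their tips are within about 3 crop pixels of where raised catches should appear, and 18 to 25 from flush.
- **Seating:** The tin and the die both stand on their floors between the rails.
- **Check that disagreed:** An earlier steep view placed the die's foot about 8 mm deeper than the back stop allows, and the tin's foot about 2 mm deeper. The frontal picture showed the die properly seated. Its foot still read a few millimetres deep there, which I put down to pixel reading and camera calibration.
- **Bystanders:** The arm did not go near the screwdriver, the tape or the two cans. They looked undisturbed in the wrist pictures that showed them, but I made no separate final check of them.
- **Pictures:** I viewed 12, two over the budget of 10, the last one to settle the die's seating.

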